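# Click the stop collar onto the column of a probe stand

### The arm

A 6-joint arm with a two-finger parallel gripper is mounted at the origin on a cart in front of the work surface, level with it; the furniture and walls round the work are solid. World frame = base frame: x ahead of the robot, y to its left, z up, the work surface at z = 0. Lengths are in mm, angles in degrees, forces in N, time in s.
With the tool pointing down it reaches from about 350 to 975 mm from the base axis. Payload 4.9 kg.
Tool frame: the origin (TCP) lies midway between the tips of the shut fingers; the grasp point (between the pads) lies 19 mm behind it; z points along the fingers, x is the direction in which the jaws open and shut, and the axes are right-handed (so a half turn about z gives the same grasp; the last joint's range is limited). The gripper opens to 85 mm and grips with 20 to 120 N. Pads are 22 mm wide; open, the fingers measure 114 mm over their backs; the gripper's body (76 mm by 85 mm) begins 54 mm behind the grasp point. The pads swing forward as they close: fully open they stand 13 mm farther back than shut.
Start: joints at [-82.907, 3.019, 92.412, -0, 84.569, -6.818], TCP at [150.259, -606.65, 231.304] pointing down, gripper open.
Joint ranges: [-172.51, 172.51], [-57.92, 126.97], [3.15, 148.05], [-58.71, 238.71], [5.1, 150.11], [-179.66, 179.66]. Speed limits (degrees/s): [147.25, 147.25, 180, 180, 180, 180].

### API

Orientations are given as a 3x3 rotation matrix whose columns are the frame's x, y, z axes.
In Python, from plant import get_state, get_image, sign_off gives the robot as it stands.
- The arm moves only by the shell command python3 -m pendant 'ROWS' [OPENING] [FORCE]. ROWS is JSON, a list of rows, each a list of 6 numbers: the shift along the tool's x, y, z in cm, then the turn, a rotation vector about the tool's x, y, z in rad. A call has 1 to 20 rows; each row shifts and turns the commanded pose from where the row before left it, along the tool's axes as they then stand; what a row does not reach is not made up. A row lasts 1/8 s, in which the tool goes at most 62.5 mm and 10.7 degrees, less where a joint would pass 70% of its speed; a pose out of reach is approached as far as the arm can. A call is refused whole if a number of a shift passes 6.25 or a number of a turn 0.188, either way. A call with a gripper value outside its range is refused whole. OPENING is the opening in per cent of the stroke, from 0 (shut) to 100 (fully open), set as the call begins (- or left out, the last holds). The fingers move at their own pace and stop on an object; FORCE is the grip in N (left out, the last holds). Time passes only in rows, so rows that do not move let the fingers close. It gives the time, the measured TCP pose, the force and the opening at its end, in the units of the state.
- get_state(): the state, without advancing time (a new reading comes with each control period).
- get_image(name): name is "scene" or "side" or "wrist"; returns a dict with "img" (384x512x3 uint8, red, green, blue), "K" (3x3 intrinsics, pixels), "dist" ([k1, k2, p1, p2, k3] as OpenCV has them; the pictures are not rectified), "pose" (4x4, takes a point from camera to world coordinates). Camera axes: x right, y up, looking along -z (the intrinsics and any distortion apply to the point x, -y, -z); pixel columns grow to the right and rows downward; lengths in mm; the calibration is good to about 2 mm. A picture is of the moment at which its call begins. There is no depth.
- sign_off(): hands the job in, once; it reports no verdict.
The state is a dict: "t": time; "q": joint angles; "qd": joint speeds; "joint_torque": joint torques, N m; "position": TCP position; "tool_rot": TCP orientation; "force": force on the tool from outside, world axes, zero at the start; "ft_torque": the same for the moment, N m; "finger_gap": opening from 0.0 (shut) to 1.0 (fully open).
Only numpy, scipy, OpenCV 4.12 (cv2) and the standard library are available. Lean on these libraries where they do the work, as an engineer would, in place of code of your own. Each camera call takes 0.05 s, during which the arm holds its last target. There are 200 camera calls.

### The job

Lift the white stop collar off its parking puck, thread it onto the steel column of the probe stand and slide it down until the stand's sprung balls click into the groove inside it; leave it there, let go of. Feel for the click and stop at it, never ramming the collar against the stand, and leave the vial, bottle, beaker and petri dish where they stand.

Things in the scene. Friction and masses are not known exactly. Their poses are not given: they have to be found in the camera images.
- collar: Loose white ribbed sleeve with brass bore, 36 mm outside diameter, 64 mm tall, 0.08 to 0.17 kg, standing upright on the puck. Origin at the centre of its underside, z up along its bore. Bore 18 mm, flared to 23 mm over the lowest 6.5 mm; goes on flared end first, as it stands. Round, so yaw does not matter.
- stand: Fixed probe stand: grey round flange 76 mm diameter, 14 mm high at the column; upright steel column 16 mm diameter, straight to 101 mm, tapering to a 6 mm tip at 112 mm. Origin at the centre of the underside, on the column's axis, z up. Two opposed sprung brass balls stand 3.5 mm out of black slots (stand's +x, -x). Their height differs each time, 62 to 86 mm above the underside, and is not measured.
- ball_1 (a joint): How far the ball on the stand's +x side is pressed into the column, m: 0 fully out (free, or in the collar's groove), about 0.002 when the collar's plain bore lies over it.
- ball_2 (a joint): The same for the ball on the stand's -x side.
- puck: Fixed black parking puck, 52 mm diameter, 4 mm thick, with a 13 mm stub up to 15 mm height inside the parked collar's bore. Origin at the centre of its underside; the collar stands on it with its underside 4 mm above the worktop.
- vial: Bystander: small vial, 22 mm diameter, 50 mm tall, near the stand. Origin under its centre.
- bottle: Bystander: white bottle, 52 mm diameter, 88 mm tall, near the stand. Origin under its centre.
- glass_beaker: Bystander: clear beaker, 54 mm diameter, 69 mm tall, near the puck. Origin under its centre.
- petri: Bystander: petri dish, 59 mm diameter, 14 mm tall, near the puck. Origin under its centre.
- collar_groove (a point): Groove hidden round the inside of the collar: this point lies on the bore's axis, 34 mm above the underside. The groove is 24 mm in diameter, 3 mm wide at its bottom, with sloping sides (30 to 37 mm above the underside). Clicked home, this point is level with the balls, within about 2 mm.
- column_tip (a point): Tip of the column, 112 mm above the stand's underside. Going down, the collar's mouth meets the balls (bump of 6 to 10 N), then slides with under 4 N for about 20 mm; the balls then spring into the groove, drawing it down with about 13 N. Pushing on, resistance climbs over 2 to 4 mm to some 17 to 25 N; beyond that the balls leave the groove and the collar has gone too far (it can be drawn back up).
Mind the look-alikes: they are no part of the job. Leave any pink look-alike of the stand alone.

How it is judged (in metres and radians):
On the way, in this order (a step that is already met when the one before it is completed fails the run):
1. the collar is lifted clear of its puck (height (world z) of collar above 0.03 m and horizontal distance between collar and stand above 0.03 m), for 0.1 s.
2. the collar is threaded on the column (horizontal distance between collar and stand below 0.005 m and z of collar in the frame of stand below 0.1 m and angle between collar's own z axis and vertical below 0.15 rad), for 0.1 s.
At the end, for the whole second after the job is handed in: The collar is on the column, upright within 0.12 rad and within 5 mm of its axis, its underside 26 to 54 mm above the stand's underside, both balls out in its groove (each pressed in less than 0.8 mm), at rest and let go of (horizontal distance between collar and stand below 0.005 m and angle between collar's own z axis and vertical below 0.12 rad and z of collar in the frame of stand between 0.026 and 0.054 m and value of joint each of ball_1, ball_2 below 0.0008 m and linear speed of collar below 0.01 m/s); the robot touches nothing.
It fails at once if the collar is rammed against the column or flange of the stand with more than 30 N (contact force between collar and stand above 30 N).
It fails at once if a bystander is moved by more than 20 mm (distance of any of vial, bottle, glass_beaker, petri from where it was at the start of the episode above 0.02 m).
It also fails if it takes over 72 s, if anything falls off the work surface, if the arm or the gripper's body presses on something with over 40 N, if the wrist force passes 120 N, or if a joint passes its speed limit or range.

## Working session

There is one attempt and no reset: what is moved stays moved. The work goes in short steps, Python scripts to look and compute and a shell command to move; the robot and the scene stay as the last step left them, time stands still between calls to the robot, and variables do not carry over. Pictures are saved under pics/ and viewed, about 8 in all and at most 12, crops included, and the job is handed in when it is done.

```bash
mkdir -p pics
cat > h.py <<'E'
import numpy as np, cv2
from plant import get_state, get_image
def ray(c,px):
    p=cv2.undistortPoints(np.array([[px]],float),np.array(c["K"],float),np.array(c["dist"],float))[0,0]
    T=np.array(c["pose"]); d=T[:3,:3]@np.array([p[0],-p[1],-1.]); return T[:3,3],d/np.linalg.norm(d)
def onz(c,px,z):
    o,d=ray(c,px); return o+d*(z-o[2])/d[2]
def proj(c,P):
    T=np.array(c["pose"]); q=T[:3,:3].T@(np.array(P,float)-T[:3,3]); q=q*[1,-1,-1]
    return cv2.projectPoints(q[None,None],np.zeros(3),np.zeros(3),np.array(c["K"],float),np.array(c["dist"],float))[0].ravel()
def tri(c1,p1,c2,p2):
    o1,d1=ray(c1,p1);o2,d2=ray(c2,p2)
    A=np.stack([d1,-d2],1);s=np.linalg.lstsq(A,o2-o1,rcond=None)[0]
    a,b=o1+s[0]*d1,o2+s[1]*d2; return (a+b)/2,np.linalg.norm(a-b)
def save(n,im): cv2.imwrite("pics/"+n+".png",im[:,:,::-1])
E
python3 - <<'E'
from h import *
import pickle
D={n:get_image(n) for n in("scene","side","wrist")}
pickle.dump(D,open("d0.pkl","wb"))
for n in D: save(n+"0",cv2.resize(D[n]["img"],(768,576)) if n!="wrist" else D[n]["img"]); print(n,np.array(D[n]["pose"]).round(2).tolist())
s=get_state();print(s["t"],s["position"],s["tool_rot"],s["force"],s["finger_gap"])
E
```

```text
scene [[-0.86, 0.25, -0.45, -47.04], [-0.52, -0.45, 0.73, 951.79], [-0.02, 0.86, 0.52, 738.75], [0.0, 0.0, 0.0, 1.0]]
side [[0.97, 0.1, -0.21, 323.91], [-0.23, 0.49, -0.84, -680.69], [0.02, 0.87, 0.5, 523.43], [0.0, 0.0, 0.0, 1.0]]
wrist [[0.24, 0.94, 0.26, 214.51], [-0.97, 0.23, 0.06, -590.17], [-0.0, -0.26, 0.96, 372.11], [0.0, 0.0, 0.0, 1.0]]
0.15 [ 150.19650515 -606.16983905  230.33954063] [[ 2.40390460e-01 -9.70676250e-01 -2.08694085e-04]
 [-9.70674918e-01 -2.40390478e-01  1.61897994e-03]
 [-1.62167345e-03 -1.86613219e-04 -9.99998668e-01]] [ 0.71881835 -0.03586727  0.36674206] 0.9965349874007249
```

View pics/scene0.png

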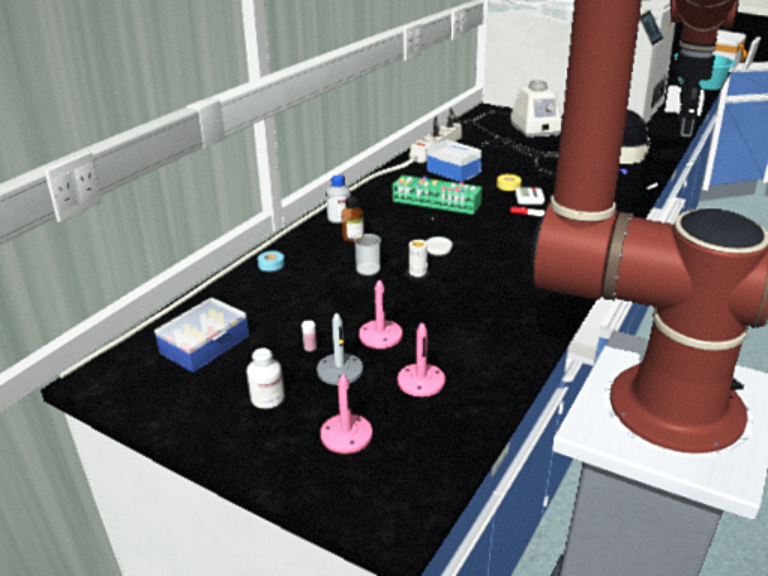

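View pics/side0.png

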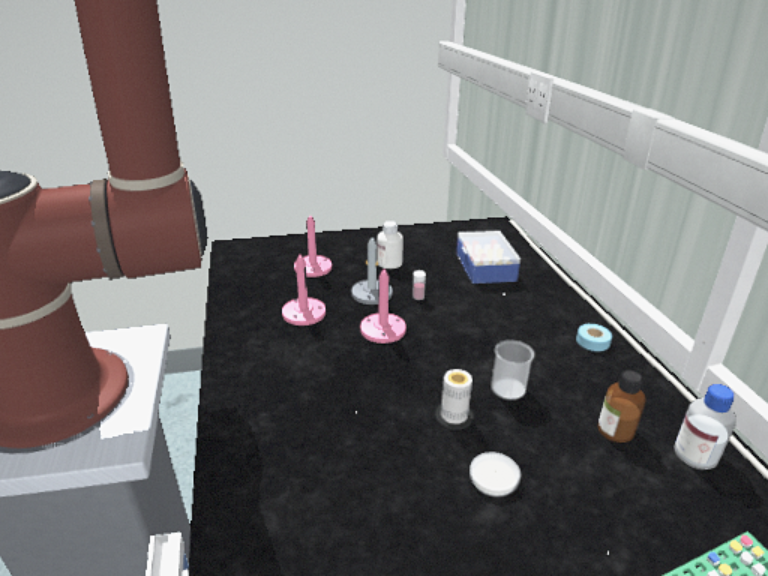

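The scene view (shown at 1.5×) has the collar at about (418,258), and the grey stand with its tip at (337,316) and flange at (340,369). The side view has the collar's top rim at (458,378) and the grey tip at (373,240), flange (372,291). Three pink decoys surround the stand, and the beaker and petri dish are beside the collar.

Run:
```python
from h import *
import pickle
D=pickle.load(open("d0.pkl","rb"));S,W=D["scene"],D["side"]
f=lambda a:np.array(a)/1.5
pts={"collartop":((418.5,243),(458,378),68),"tip":((337,315),(373,239),112),"flange":((340,369),(372,291),12),
"vial":((308.5,335),(419,286),25),"bottle":((265,378),(390,246),45),"beaker":((368,254),(512,370),35),"petri":((438,246),(495,473),12),
"pinkA":((379,283),(384,271),112),"pinkB":((422,325),(300,257),112),"pinkC":((344,376),(311,218),112)}
for k,(a,b,z) in pts.items():
    p,e=tri(S,f(a),W,f(b)); print(k,p.round(1),round(e,1),onz(S,f(a),z).round(1)[:2],onz(W,f(b),z).round(1)[:2])
s=W["img"]; c=np.array([458,395])/1.5
save("sc",cv2.resize(np.hstack([s[215:315,255:355],s[145:215,215:315].repeat(1,0) if 0 else s[135:235,200:300]]),None,fx=4,fy=4,interpolation=cv2.INTER_NEAREST))
```

```text
collartop [ 550.2 -163.6   68.7] 0.3 [ 550.7 -164.7] [ 550.7 -162.7]
tip [511.7 179.4 110.3] 2.8 [508.4 182.3] [512.4 177.7]
flange [510.9 181.    4.2] 2.2 [503.6 189.7] [509.2 169. ]
vial [593.2 150.6  23.8] 2.0 [593.5 151.3] [591.5 147.5]
bottle [573.1 294.1  37.5] 0.1 [566.6 301.1] [569.2 278.9]
beaker [ 646.5 -127.3   36.2] 1.5 [ 646.6 -128.4] [ 648.2 -125.3]
petri [ 562.5 -273.3    8.2] 2.2 [ 557.9 -266.1] [ 561.9 -275.7]
pinkA [504.4  62.7 109.6] 1.8 [501.2  66.7] [504.3  59.3]
pinkB [381.  138.3 109.8] 0.2 [379.4 141.2] [380.8 134. ]
pinkC [417.7 300.8 108.2] 1.1 [414.2 304.9] [417.4 292.6]
```

```bash
python3 -m pendant '[[-1,-1.5,0,0,0,0],[-2.4,-3.5,0.5,0,0,0],[-2.5,-3.7,0.6,0,0,0],[-2.5,-3.7,0.6,0,0,0],[-2.5,-3.7,0.6,0,0,0],[-2.5,-3.7,0.6,0,0,0],[-2.5,-3.7,0.6,0,0,0],[-2.5,-3.7,0.6,0,0,0],[-2.5,-3.7,0.6,0,0,0],[-2.5,-3.7,0.6,0,0,0],[-2.5,-3.7,0.6,0,0,0],[-2.5,-3.7,0.6,0,0,0],[-2.5,-3.7,0.6,0,0,0],[-2.0,-3.2,0.5,0,0,0],[-1.0,-1,0.3,0,0,0],[0,0,0,0,0,0],[0,0,0,0,0,0]]' 100 40
python3 - <<'E'
from h import *
import pickle
D=get_image("wrist");pickle.dump(D,open("d1.pkl","wb"));save("w1",D["img"])
s=get_state();print(s["t"],s["position"].round(1),s["tool_rot"].round(3).tolist(),s["q"].round(1))
for z in(4,36,68): print(z,proj(D,[550.5,-163.6,z]))
E
```

```text
t: 2.28
position: [552.5, -158.2, 152.5]
tool_rot: [[0.24, -0.971, -0.0], [-0.971, -0.24, -0.0], [0.0, 0.0, -1.0]]
force: [-0.1, -0.4, 0.2]
finger_gap: 1.002
2.325 [ 552.6 -158.4  152.6] [[0.239, -0.971, 0.0], [-0.971, -0.239, -0.0], [0.0, -0.0, -1.0]] [-23.4  -0.3 103.5  -0.   76.8  52.8]
4 [260.56924041 184.60601322]
36 [261.2063407 193.6492252]
68 [262.00911475 205.05107745]
```

View pics/w1.png

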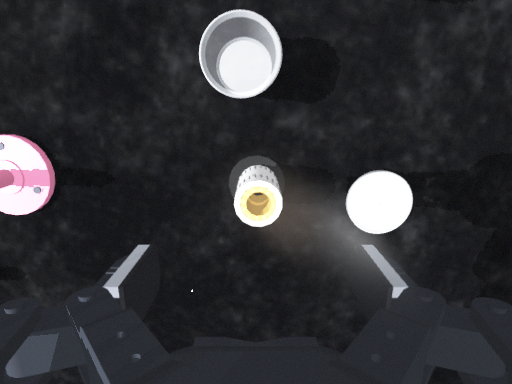

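The collar's top rim is centred at about (258,203), midway between the fingers and clear of the beaker and petri dish.

Run:
```python
from h import *
import pickle
D=pickle.load(open("d1.pkl","rb")); p=onz(D,(258.5,203.5),68); s=get_state()
print(p, s["tool_rot"].T@(p-s["position"]))
```

```text
[ 551.033493   -160.82700867   68.        ] [ 1.91056571  2.04799264 84.56174706]
```

```bash
python3 -m pendant '[[0.25,0.23,0.5,0,0,0],[0,0,1.5,0,0,0],[0,0,2,0,0,0],[0,0,2,0,0,0],[0,0,2,0,0,0],[0,0,2,0,0,0],[0,0,1.5,0,0,0],[0,0,0.8,0,0,0],[0,0,0.15,0,0,0],[0,0,0,0,0,0]]'
python3 -m pendant '[[0,0,0,0,0,0],[0,0,0,0,0,0],[0,0,0,0,0,0],[0,0,0,0,0,0],[0,0,0,0,0,0],[0,0,0,0,0,0],[0,0,0,0,0,0],[0,0,0,0,0,0]]' 0 60
```

```text
t: 3.58
position: [552.0, -160.8, 28.4]
tool_rot: [[0.24, -0.971, 0.001], [-0.971, -0.24, -0.001], [0.001, -0.001, -1.0]]
force: [0.2, 0.5, -0.5]
finger_gap: 0.999
t: 4.58
position: [552.0, -160.8, 28.5]
tool_rot: [[0.24, -0.971, 0.001], [-0.971, -0.24, -0.0], [0.001, -0.001, -1.0]]
force: [-0.0, 0.1, 5.2]
finger_gap: 0.417
```

```bash
python3 -m pendant '[[0,0,-0.3,0,0,0],[0,0,-1,0,0,0],[0,0,-2,0,0,0],[0,0,-2.2,0,0,0],[0,0,-2.2,0,0,0],[0,0,-2.2,0,0,0],[0,0,-2.2,0,0,0],[0,0,-1.5,0,0,0],[0,0,-0.5,0,0,0],[0,0,0,0,0,0]]'
python3 -m pendant '[[-0.8,0,0,0,0,0],[-1.8,0.1,0,0,0,0],[-2.4,0.1,0,0,0,0],[-2.6,0.1,0,0,0,0],[-2.6,0.1,0,0,0,0],[-2.6,0.1,0,0,0,0],[-2.6,0.1,0,0,0,0],[-2.6,0.1,0,0,0,0],[-2.6,0.1,0,0,0,0],[-2.6,0.1,0,0,0,0],[-2.6,0,0,0,0,0],[-2.6,0,0,0,0,0],[-2.2,0,0,0,0,0],[-1.8,0,0,0,0,0],[-1.2,0,0,0,0,0],[-0.6,0,0,0,0,0],[0,0,0,0,0,0],[0,0,0,0,0,0]]'
python3 - <<'E'
from h import *
import pickle
D=get_image("wrist");S=get_image("scene");W=get_image("side");pickle.dump((D,S,W),open("d2.pkl","wb"));save("w2",D["img"])
a=S["img"][140:280,160:310];b=W["img"][100:240,190:340]
save("sw2",cv2.resize(np.hstack([a,b]),None,fx=2.6,fy=2.6,interpolation=cv2.INTER_NEAREST))
s=get_state();print(s["t"],s["position"].round(1),s["force"],s["finger_gap"])
E
```

```text
t: 5.82
position: [551.4, -160.6, 168.9]
tool_rot: [[0.24, -0.971, 0.0], [-0.971, -0.24, -0.0], [0.0, -0.0, -1.0]]
force: [0.0, -0.0, -1.1]
finger_gap: 0.415
t: 8.07
position: [460.7, 168.8, 168.8]
tool_rot: [[0.24, -0.971, -0.0], [-0.971, -0.24, -0.0], [0.0, 0.0, -1.0]]
force: [0.7, -0.3, -0.6]
finger_gap: 0.417
8.225 [460.7 168.8 168.8] [ 0.04002575  0.11877158 -1.32300248] 0.4105364719611501
```

View pics/w2.png

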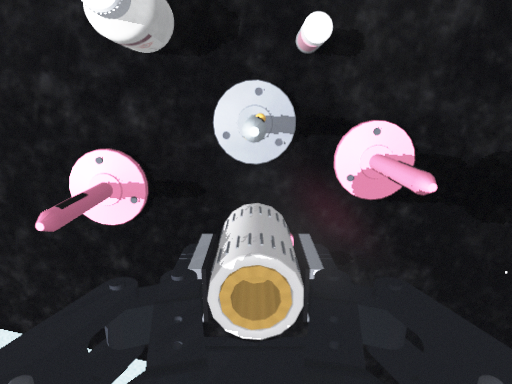

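View pics/sw2.png

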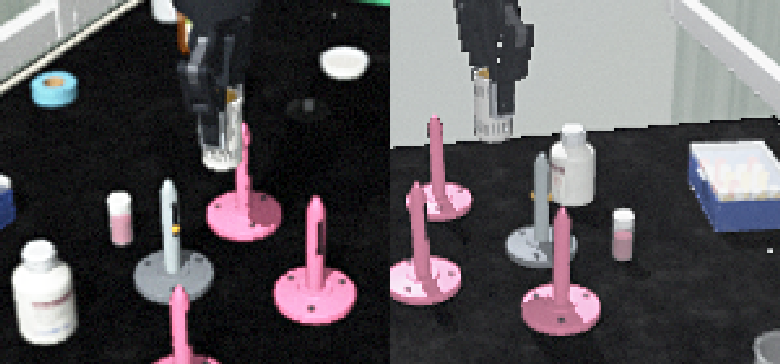

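The wrist view shows the collar held straight, its top bore centred at about (255,297). The stand's flange is centred at (255,122) and the column tip at about (253,128). The vial and bottle stand off to the sides.

Run:
```python
from h import *
import pickle
D,S,W=pickle.load(open("d2.pkl","rb")); im=D["img"]; s=get_state()
hsv=cv2.cvtColor(im,cv2.COLOR_RGB2HSV)
def big(m,lo,hi):
    m=m.copy().astype(np.uint8); q=np.zeros_like(m); q[lo[1]:hi[1],lo[0]:hi[0]]=m[lo[1]:hi[1],lo[0]:hi[0]]
    c=max(cv2.findContours(q,cv2.RETR_EXTERNAL,cv2.CHAIN_APPROX_NONE)[0],key=cv2.contourArea); return cv2.fitEllipse(cv2.convexHull(c))
e=big((hsv[:,:,2]>70)&(hsv[:,:,1]<60),(200,70),(310,172)); print("flange",e,[onz(D,e[0],z).round(1)[:2] for z in(5,10)])
b=big((hsv[:,:,1]>90)&(hsv[:,:,0]>12)&(hsv[:,:,0]<32),(200,250),(310,350)); print("bore",b)
p=onz(D,b[0],208.4); print("collar top",p.round(1),(p-s["position"]).round(1))
print("tip px for stand guess",proj(D,[511.5,180.5,112]))
save("tip",cv2.resize(im[70:180,195:315],None,fx=5,fy=5,interpolation=cv2.INTER_CUBIC))
# collar bottom in scene/side, tip in scene/side
print("scene tip",tri(S,(160+168/2.6,140+180/2.6),W,(190+(542-390)/2.6,100+153/2.6)))
```

```text
flange ((253.99923706054688, 121.53404235839844), (83.16727447509766, 84.97147369384766), 177.0725555419922) [array([511.7, 182.7]), array([511.9, 182.8])]
bore ((255.0753631591797, 297.1604309082031), (63.78797149658203, 72.55504608154297), 90.75706481933594)
collar top [460.9 169.2 208.4] [ 0.2  0.4 39.6]
tip px for stand guess [256.93561862 130.73674443]
scene tip (array([511.46252979, 179.20632348, 112.1537369 ]), np.float64(1.8826357498016184))
```

View pics/tip.png

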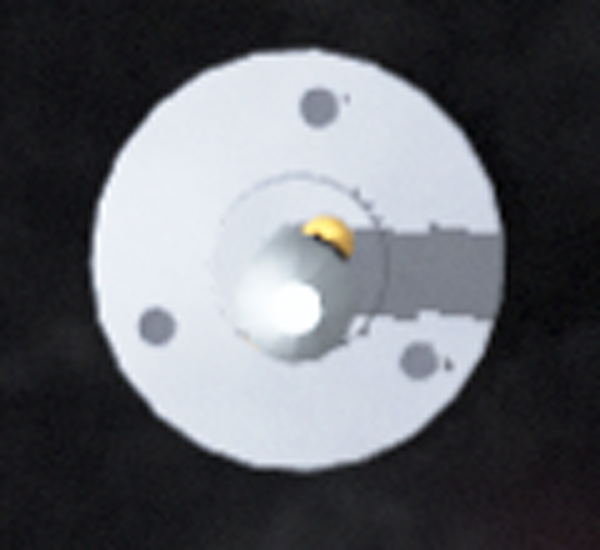

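The column tip is centred at crop (297,307), which is (254.4,131.4) in the image. One ball shows on the upper-right side.

Run:
```python
from h import *
import pickle
D,S,W=pickle.load(open("d2.pkl","rb")); s=get_state()
t=onz(D,(254.4,131.4),112); f=onz(D,(254.3,121.8),10);print(t.round(1),f.round(1))
c=onz(D,(255.1,297.2),208.4)
for q in(t,f): d=q-c; d[2]=0; print((s["tool_rot"].T@d).round(1))
```

```text
[510.7 181.9 112. ] [511.8 182.5  10. ]
[ -0.4 -51.5  -0. ]
[ -0.7 -52.6  -0. ]
```

```bash
python3 -m pendant '[[-0.05,-0.6,0,0,0,0],[0,-1.3,0,0,0,0],[0,-1.4,0,0,0,0],[0,-1.2,0,0,0,0],[0,-0.55,0,0,0,0],[0,-0.15,0,0,0,0],[0,0,0,0,0,0],[0,0,0.6,0,0,0],[0,0,1,0,0,0],[0,0,1,0,0,0],[0,0,0.6,0,0,0],[0,0,0.3,0,0,0],[0,0,0.2,0,0,0],[0,0,0.2,0,0,0],[0,0,0,0,0,0]]'
python3 - <<'E'
from h import *
D=get_image("wrist");S=get_image("scene");W=get_image("side")
a=S["img"][140:280,160:310];b=W["img"][100:240,190:340]
save("sw3",cv2.resize(np.hstack([a,b]),None,fx=2.6,fy=2.6,interpolation=cv2.INTER_CUBIC))
s=get_state();print(s["t"],s["position"].round(1),s["force"].round(2),s["ft_torque"].round(2))
E
```

```text
t: 10.1
position: [510.9, 182.2, 129.9]
tool_rot: [[0.24, -0.971, 0.0], [-0.971, -0.24, 0.0], [-0.0, -0.0, -1.0]]
force: [-0.2, 0.8, -0.2]
finger_gap: 0.416
10.25 [511.  182.2 130. ] [-0.04  0.12 -1.36] [ 0.04 -0.01 -0.01]
```

View pics/sw3.png

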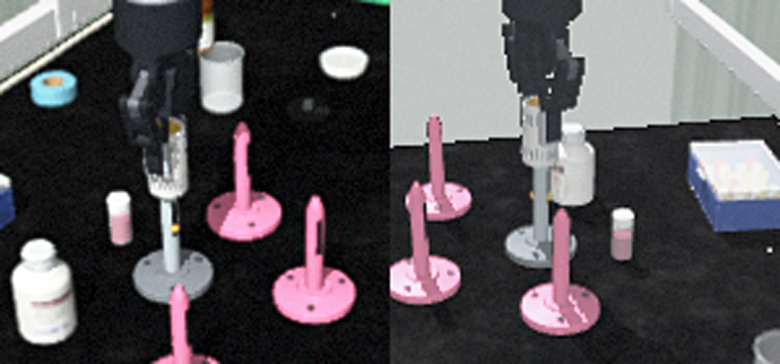

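The collar's mouth sits over the column tip in both views, with one ball visible on each side lower down.

```bash
python3 -m pendant '[[0,0,0.2,0,0,0],[0,0,0.2,0,0,0],[0,0,0.2,0,0,0],[0,0,0.2,0,0,0],[0,0,0,0,0,0]]'
python3 -m pendant '[[0,0,0.2,0,0,0],[0,0,0.2,0,0,0],[0,0,0.2,0,0,0],[0,0,0,0,0,0]]'
python3 - <<'E'
from h import *
import pickle
D,S,W=pickle.load(open("d2.pkl","rb"))
print((160+175/2.6,140+228/2.6),(190+143/2.6,100+195/2.6))
for z in(62,68,74,80,86): print(z,proj(S,[511.3,180.5,z]).round(1),proj(W,[511.3,180.5,z]).round(1))
s=get_state();print(s["t"],s["position"].round(1),s["force"].round(2),s["ft_torque"].round(2))
E
```

```text
t: 10.88
position: [510.7, 182.1, 121.5]
tool_rot: [[0.24, -0.971, -0.001], [-0.971, -0.24, -0.0], [-0.0, 0.001, -1.0]]
force: [-0.2, 0.4, -0.7]
finger_gap: 0.42
t: 11.38
position: [510.9, 182.2, 115.6]
tool_rot: [[0.24, -0.971, -0.0], [-0.971, -0.24, 0.0], [-0.0, 0.0, -1.0]]
force: [0.7, 0.5, -0.6]
finger_gap: 0.414
(227.30769230769232, 227.69230769230768) (245.0, 175.0)
62 [225.1 226.6] [247.9 175.8]
68 [225.  224.6] [247.9 173.8]
74 [224.9 222.5] [248.  171.8]
80 [224.7 220.5] [248.  169.8]
86 [224.6 218.4] [248.  167.8]
11.375 [510.9 182.2 115.6] [ 0.7   0.51 -0.62] [-0.   -0.01 -0.04]
```

```bash
for i in 1 2; do python3 -m pendant '[[0,0,0.2,0,0,0],[0,0,0.2,0,0,0],[0,0,0.2,0,0,0],[0,0,0.2,0,0,0],[0,0,0,0,0,0]]' | grep -v rot; done
for i in 1 2 3 4 5 6; do python3 -m pendant '[[0,0,0.1,0,0,0],[0,0,0.1,0,0,0],[0,0,0,0,0,0]]' | grep -E 'posi|force'; done
```

```text
t: 12.0
position: [510.9, 182.2, 107.6]
force: [0.2, -0.2, -0.5]
finger_gap: 0.418
t: 12.62
position: [510.9, 182.2, 99.6]
force: [1.6, 0.7, -1.4]
finger_gap: 0.419
position: [510.9, 182.2, 97.8]
force: [1.4, -0.0, -2.0]
position: [510.9, 182.2, 95.7]
force: [0.8, 1.0, -1.5]
position: [510.9, 182.2, 93.7]
force: [-0.6, 0.1, -0.2]
position: [510.9, 182.2, 91.7]
force: [1.2, 0.1, -2.6]
position: [510.9, 182.1, 89.7]
force: [0.6, 0.7, -0.9]
position: [511.4, 182.2, 88.0]
force: [1.4, -0.4, -0.2]
```

```bash
for i in 1 2 3 4 5 6 7 8; do python3 -m pendant '[[0,0,0.1,0,0,0],[0,0,0,0,0,0]]' | grep -E 'posi|force'|tr '\n' ' '; echo; done
```

```text
position: [511.5, 182.2, 87.4] force: [2.2, -0.2, 2.0] 
position: [511.6, 182.4, 86.9] force: [1.7, -0.6, 4.8] 
position: [511.6, 182.5, 86.1] force: [1.3, -0.6, 5.5] 
position: [511.8, 182.5, 85.4] force: [0.0, -0.7, 6.9] 
position: [511.8, 182.6, 84.6] force: [-0.2, -0.2, 7.6] 
position: [511.5, 182.4, 82.9] force: [0.4, 0.2, 3.6] 
position: [510.9, 182.4, 80.4] force: [4.4, 1.4, 0.1] 
position: [510.8, 182.3, 79.3] force: [3.4, 1.1, -1.8]
```

```bash
for i in 1 2 3 4 5 6; do python3 -m pendant '[[0,0,0.1,0,0,0],[0,0,0.1,0,0,0],[0,0,0,0,0,0]]' | grep -E 'posi|force'|tr '\n' ' '; echo; done;  for i in 1 2 3; do python3 -m pendant '[[0,0,0.1,0,0,0],[0,0,0,0,0,0]]' | grep -E 'posi|force|gap'|tr '\n' ' '; echo; done
```

```text
position: [510.9, 182.3, 77.7] force: [3.8, 1.7, 0.4] 
position: [510.9, 182.3, 75.6] force: [4.8, 1.6, -0.9] 
position: [510.8, 182.2, 73.5] force: [5.1, 1.5, -1.6] 
position: [510.9, 182.2, 71.6] force: [5.1, 1.0, 0.1] 
position: [510.9, 182.2, 69.7] force: [5.0, 1.0, 1.3] 
position: [510.9, 182.2, 67.5] force: [5.7, 1.2, -0.1] 
position: [510.9, 182.2, 66.5] force: [6.1, 1.7, -1.4] finger_gap: 0.409 
position: [510.9, 182.2, 65.6] force: [4.3, 1.2, 0.1] finger_gap: 0.417 
position: [510.9, 182.1, 64.6] force: [5.8, 2.2, 0.1] finger_gap: 0.414
```

```bash
for y in 1; do python3 -m pendant '[[0,-0.05,0,0,0,0],[0,0,0,0,0,0]]' | grep -E 'posi|force'|tr '\n' ' '; echo; done; for i in 1 2 3 4 5 6 7; do python3 -m pendant '[[0,0,0.08,0,0,0],[0,0,0,0,0,0]]' | grep -E 'posi|force'|tr '\n' ' '; echo; done
```

```text
position: [511.0, 182.1, 64.5] force: [2.6, 0.5, 0.4] 
position: [511.1, 182.3, 63.7] force: [3.8, 1.6, 0.5] 
position: [511.1, 182.3, 62.8] force: [3.6, 1.5, -0.1] 
position: [511.3, 182.3, 62.3] force: [2.7, 0.6, 1.3] 
position: [511.3, 182.4, 61.5] force: [2.8, 1.0, 0.7] 
position: [511.1, 182.4, 60.3] force: [4.7, 2.0, -1.0] 
position: [511.2, 182.3, 59.8] force: [2.7, 0.8, 0.2] 
position: [511.1, 182.3, 58.7] force: [3.8, 1.4, -3.4]
```

```bash
for i in 1 2 3 4 5; do python3 -m pendant '[[0,0,0.05,0,0,0],[0,0,0,0,0,0]]' | grep -E 'posi|force'|tr '\n' ' '; echo; done
```

```text
position: [510.9, 182.2, 57.9] force: [5.2, 1.1, -6.1] 
position: [510.9, 182.1, 57.3] force: [4.7, 1.0, -8.2] 
position: [510.9, 182.1, 57.0] force: [3.8, 0.1, -8.9] 
position: [510.9, 182.1, 56.6] force: [4.5, 0.5, -10.6] 
position: [511.1, 182.1, 56.4] force: [4.1, -0.6, -10.2]
```

Downward draw, as expected at the groove; continue until it fades.

```bash
for i in 1 2 3 4; do python3 -m pendant '[[0,0,0.05,0,0,0],[0,0,0,0,0,0]]' | grep -E 'posi|force'|tr '\n' ' '; echo; done
```

```text
position: [511.3, 182.2, 56.0] force: [4.1, -0.8, -10.5] 
position: [511.5, 182.2, 55.7] force: [4.8, -1.3, -9.2] 
position: [511.6, 182.2, 55.6] force: [3.0, -2.0, -6.5] 
position: [511.7, 182.5, 55.4] force: [1.8, -1.6, -2.1]
```

```bash
for i in 1 2; do python3 -m pendant '[[0,0,0.04,0,0,0],[0,0,0,0,0,0]]' | grep -E 'posi|force'|tr '\n' ' '; echo; done
```

```text
position: [511.8, 182.7, 55.1] force: [1.1, -0.3, 1.0] 
position: [512.0, 182.6, 54.9] force: [0.2, -0.3, 4.3]
```

```bash
python3 -m pendant '[[0,0,0,0,0,0],[0,0,0,0,0,0],[0,0,0,0,0,0],[0,0,0,0,0,0],[0,0,0,0,0,0]]' 85
python3 -m pendant '[[0,0,-0.5,0,0,0],[0,0,-1,0,0,0],[0,0,-2,0,0,0],[0,0,-2.5,0,0,0],[0,0,-2.5,0,0,0],[0,0,-2.5,0,0,0],[0,0,-1.5,0,0,0],[0,3,-0.5,0,0,0],[0,3,0,0,0,0],[0,2,0,0,0,0],[0,0,0,0,0,0],[0,0,0,0,0,0]]'
python3 - <<'E'
from h import *
D=get_image("wrist");S=get_image("scene");W=get_image("side")
import pickle;pickle.dump((D,S,W),open("d3.pkl","wb"))
a=S["img"][140:280,160:310];b=W["img"][100:240,190:340]
save("sw4",cv2.resize(np.hstack([a,b]),None,fx=2.6,fy=2.6,interpolation=cv2.INTER_CUBIC))
# collar underside edge vs underside at heights, for checking
for z in(26,30,34,90,94,98): print(z,proj(S,[511.3,181,z])-[160,140],proj(W,[511.3,181,z])-[190,100])
s=get_state();print(s["t"],s["position"].round(1),s["force"].round(2))
E
```

```text
t: 25.25
position: [511.3, 182.3, 53.8]
tool_rot: [[0.24, -0.971, -0.0], [-0.971, -0.24, 0.0], [-0.0, 0.0, -1.0]]
force: [0.7, 0.0, -0.2]
finger_gap: 0.851
t: 26.75
position: [434.3, 163.2, 184.4]
tool_rot: [[0.24, -0.971, 0.001], [-0.971, -0.24, 0.0], [0.0, -0.001, -1.0]]
force: [1.0, 0.5, -0.7]
finger_gap: 0.85
26 [65.74866763 98.63608448] [57.84538512 87.35049193]
30 [65.66747553 97.32819067] [57.8512835  86.07763201]
34 [65.58604709 96.01538622] [57.85722381 84.79977036]
90 [64.42099053 77.10996008] [57.94497694 66.37265647]
94 [64.33596609 75.72123403] [57.95158651 65.01722179]
98 [64.25069886 74.32729536] [57.95824352 63.65644496]
26.9 [434.3 163.2 184.1] [ 0.09 -0.43 -0.08]
```

View pics/sw4.png

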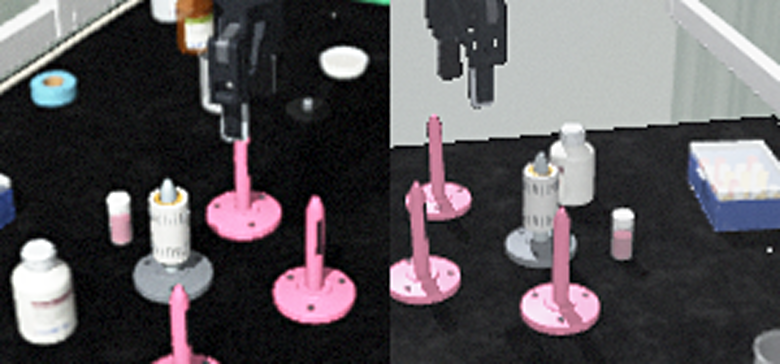

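The collar stands upright on the column with the tip showing above it and bare column below. Its top at crop (168,197) puts it at about z = 94 mm, so the underside is near 30 mm. The vial and bottle are at the same pixels as before.

```bash
python3 -c "
from plant import sign_off
print(sign_off())"
```

```text
the job is handed in; nothing more can be done
None
```

The collar is on the grey stand's column, clicked into its groove and let go of. I handed the job in at about 27 s, and sign-off reports no verdict.

- **Feel of the click:** The mouth met the balls with a bump of about 7.6 N. Resistance then stayed within about 3 N for some 23 mm. The balls next drew the collar down with about 10.6 N, a little less than the 13 N expected. I stopped when that pull had turned into about 4 N of resistance, so the largest vertical push I read was about 7.6 N. Side forces stayed under about 6 N.
- **Last pictures:** The collar stands upright with its underside about 30 mm above the stand's underside. The gripper is open and well clear, and the vial and bottle have not moved. I did not re-measure the beaker and petri dish, but the arm passed well clear of both.
- **Not confirmed:** I could not see the ball positions, so the click rests on the force readings and the height.
- **Disagreement:** The fixed cameras and the wrist camera differed by 2–3 mm in y. I used the wrist camera's relative measurement, and the collar went onto the column with almost no side force.

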